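# Slide the seasoning canister along the upstand to its corner

## Robot

A 6-joint arm with a two-finger parallel gripper is mounted at the origin on the work surface. World frame = base frame: x ahead of the robot, y to its left, z up, the work surface at z = 0. Lengths are in m, angles in rad, forces in N, time in s.
With the tool pointing down it reaches from about 0.25 to 0.725 m from the base axis. Payload 4 kg.
Tool frame: the origin (TCP) lies midway between the tips of the shut fingers; the grasp point (between the pads) lies 19 mm behind it (bot.grasp_offset is the distance from the TCP to the grasp point, in m); z points along the fingers, y is the direction in which the jaws open and shut (so a half turn about z gives the same grasp; the last joint's range is limited). The gripper opens to 85 mm and grips with 20 to 120 N. Pads are 22 mm wide; open, the fingers measure 114 mm over their backs; the gripper's body (76 mm by 85 mm) begins 54 mm behind the grasp point. The pads swing forward as they close: fully open they stand 13 mm farther back than shut.
Start: joints at [-1.167, 0.241, 0.005, 1.335, 0, 1.571], TCP at [0.196, -0.46, 0.231] pointing down, gripper open.
Joint ranges: [-2.72, 2.72], [-1.05, 1.87], [-1.09, 1.28], [-1.99, 2.15], [-1.42, 1.44], [-3.14, 3.14]. Speed limits (rad/s): [2.79, 2.79, 3.14, 3.14, 3.14, 3.14].

## Interface

Orientations are given as a unit quaternion [x, y, z, w].
In Python, from workcell import sensors, optics, bot gives the robot as it stands.
- The arm moves only by the tool apply_moves, never from a script. Its argument "plan" is one flat list of numbers, 6 for each row, row after row: the shift along the tool's x, y, z in m, then the turn, a rotation vector about the tool's x, y, z in rad. In form: [tx, ty, tz, ax, ay, az, tx, ty, tz, ax, ay, az, ...]. A call has 1 to 12 rows; each row is the pose to reach, as a shift and turn from the pose commanded when the call began, along the tool's axes at that moment; what a row does not reach only later rows make up. A row lasts 1/12 s, in which the tool goes at most 41.7 mm and 7.16 degrees, less where a joint would pass 70% of its speed; a pose out of reach is approached as far as the arm can. A call with a gripper value outside its range is refused whole. "grip" is the finger opening in m, from 0 to 0.0854, set as the call begins (left out, the last holds). The fingers move at their own pace and stop on an object; the grip force is fixed at half the most. Time passes only in rows, so rows that repeat a pose let the fingers close. It gives the time, the measured TCP pose, the force and the opening at its end, in the units of the state.
- sensors.get_obs(): the state, without advancing time (a new reading comes with each control period).
- optics.camera(name): name is "side" or "top" or "wrist"; returns a dict with "pixels" (384x512x3 uint8, red, green, blue), "fx", "fy", "cx", "cy" (pixels), "pose" (4x4, takes a point from camera to world coordinates); the wrist camera has in their place "tool_from_camera" (4x4, takes a point from camera to tool coordinates, whose origin is the TCP and whose axes are the flange's). Camera axes: x right, y up, looking along -z (the intrinsics and any distortion apply to the point x, -y, -z); pixel columns grow to the right and rows downward; lengths in m; the calibration is good to about 2 mm. A picture is of the moment at which its call begins: read the wrist's pose just before it. There is no depth.
- bot.job_done(): hands the job in, once; it reports no verdict.
The state is a dict: "clock": time; "joint_pos": joint angles; "joint_vel": joint speeds; "tau": joint torques, N m; "eef_pos": TCP position; "tool_rot": TCP orientation; "ft_force": force on the tool from outside, world axes, zero at the start; "ft_torque": the same for the moment, N m; "grip_width": finger opening in m.
Only numpy, scipy, OpenCV 4.12 (cv2) and the standard library are available. Lean on these libraries where they do the work, as an engineer would, in place of code of your own. Each camera call takes 0.05 s, during which the arm holds its last target.

## Task

The big squat steel canister is blocking the serving spot on the counter. Push it along the low steel upstand, keeping it against the upstand all the way and standing on the counter (do not lift or tip it), until it rests against the stop at the end of the upstand. Leave the small canister where it stands.

Things in the scene. Friction and masses are not known exactly. Their poses are not given: they have to be found in the camera images.
- big_canister: Closed plain steel canister, an upright cylinder 100 mm in diameter, 66 mm high, flat lid, 0.4 to 0.85 kg, too wide for most grippers. Loose; origin at the centre of its underside, z up, any yaw. It starts on the counter on the robot's side of the upstand, 1 to 4 mm from its face, its centre 220 to 310 mm from the stop.
- upstand: Fixed steel strip, an L seen from above, 50 mm high, 10 mm thick. Origin: its inside corner on the counter (z = 0). The upstand runs 460 mm from the corner along its +y (yaw within 0.15 rad of world); its face is the plane x = 0, facing -x, to the robot. The stop, at the right end seen from the robot, has its face in the plane y = 0, facing +y, and reaches 115 mm from the corner along -x.
- small_canister: A smaller closed steel canister of the same make, 66 mm in diameter and 66 mm high, standing loose on the counter behind the upstand (on the side away from the robot), its centre 60 to 90 mm beyond the guiding face. Origin at the centre of its underside. A bystander: not to be moved.
Mind the look-alikes: they are no part of the job. Leave any blue look-alike of the big_canister alone.

How it is judged:
By the outcome, as a careful person would: the job done as asked, in the order asked, and still so for the second after the job is handed in, with the robot touching nothing.
It also fails if it takes over 42 s, if anything falls off the work surface, if the arm or the gripper's body presses on something with over 40 N, if the wrist force passes 120 N, or if a joint passes its speed limit or range.

## Working session

There is one attempt and no reset: what is moved stays moved. The work goes in short steps, Python scripts to look and compute and a tool call to move; the robot and the scene stay as the last step left them, time stands still between calls to the robot, and variables do not carry over. Pictures are saved under pics/ and viewed, and the job is handed in when it is done.

Besides the shell and the picture viewer there is one more tool, called after "Call:" by a JSON object that holds its "method" and its "body". apply_moves: Moves the arm, as the interface text tells. Its arguments: {"type":"object","properties":{"plan":{"type":"array","items":{"type":"number"}},"grip":{"type":"number"}},"required":["plan"]}

```bash
mkdir -p pics; ls
python3 - <<'E'
from workcell import sensors, optics, bot
import cv2,numpy as np
np.set_printoptions(precision=4,suppress=True)
o=sensors.get_obs()
for k in o: print(k,o[k])
for n in ("top","side"):
    c=optics.camera(n); cv2.imwrite(f"pics/{n}0.png",c["pixels"][:,:,::-1])
    print(n,{k:v for k,v in c.items() if k!="pixels"})
E
```

```text
pics
clock 0.0
joint_pos [-1.167   0.2414  0.0037  1.3352  0.      1.5708]
joint_vel [ 0.0012 -0.0004  0.0006  0.0003  0.0007  0.0016]
tau [ -0.0004 -37.2318  25.2407   0.0169  -0.      -0.    ]
eef_pos [ 0.1962 -0.4592  0.2304]
tool_rot [ 0.9797  0.2005 -0.0002 -0.001 ]
ft_force [-0.1062 -0.0257  0.9286]
ft_torque [0.0216 0.0585 0.0376]
grip_width 0.08556491206796388
top {'fx': 438.0747640132409, 'fy': 438.0747640132409, 'cx': 255.24554233744522, 'cy': 191.353504425526, 'pose': array([[-0.0249,  0.9969, -0.0743,  0.5047],
       [-0.9996, -0.0256, -0.0085,  0.0232],
       [-0.0104,  0.0741,  0.9972,  1.0036],
       [ 0.    ,  0.    ,  0.    ,  1.    ]])}
side {'fx': 393.9364222720123, 'fy': 393.9364222720123, 'cx': 262.57109842505696, 'cy': 195.86358216992105, 'pose': array([[-0.9701,  0.1466, -0.1932,  0.4325],
       [-0.2426, -0.5854,  0.7736,  0.6387],
       [ 0.0003,  0.7974,  0.6035,  0.515 ],
       [ 0.    ,  0.    ,  0.    ,  1.    ]])}
```

View pics/top0.png

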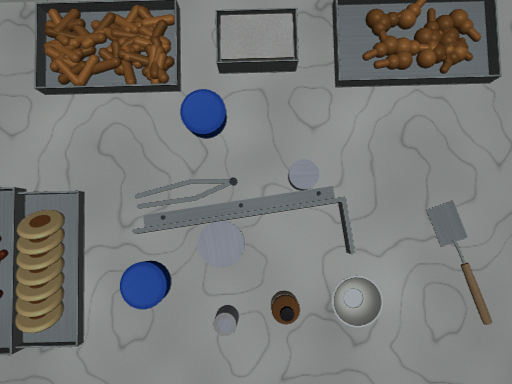

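View pics/side0.png

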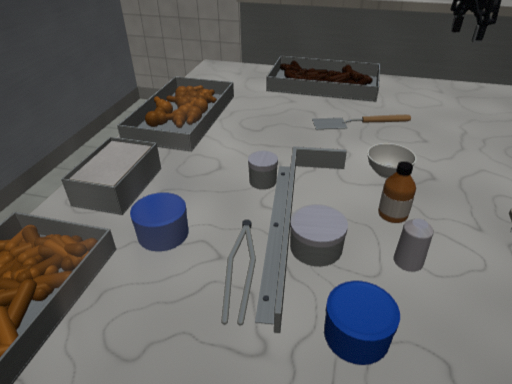

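```bash
cat > h.py <<'E'
from workcell import sensors, optics, bot
import cv2,numpy as np
np.set_printoptions(precision=4,suppress=True)
def ray(c,u,v,z):
    T=c["pose"]; d=T[:3,:3]@np.array([(u-c["cx"])/c["fx"],-(v-c["cy"])/c["fy"],-1.]); p=T[:3,3]
    return p+d*(z-p[2])/d[2]
def proj(c,P):
    T=c["pose"]; q=T[:3,:3].T@(np.array(P)-T[:3,3]); return np.array([c["cx"]+c["fx"]*q[0]/-q[2], c["cy"]+c["fy"]*q[1]/q[2]])
E
python3 - <<'E'
import cv2
a=cv2.imread('pics/top0.png')[150:280,125:365]; cv2.imwrite('pics/topz.png',cv2.resize(a,None,fx=3.3,fy=3.3,interpolation=cv2.INTER_CUBIC))
a=cv2.imread('pics/side0.png')[130:320,200:400]; cv2.imwrite('pics/sidez.png',cv2.resize(a,None,fx=3,fy=3,interpolation=cv2.INTER_CUBIC))
E
```

```text
(no output)
```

View pics/topz.png

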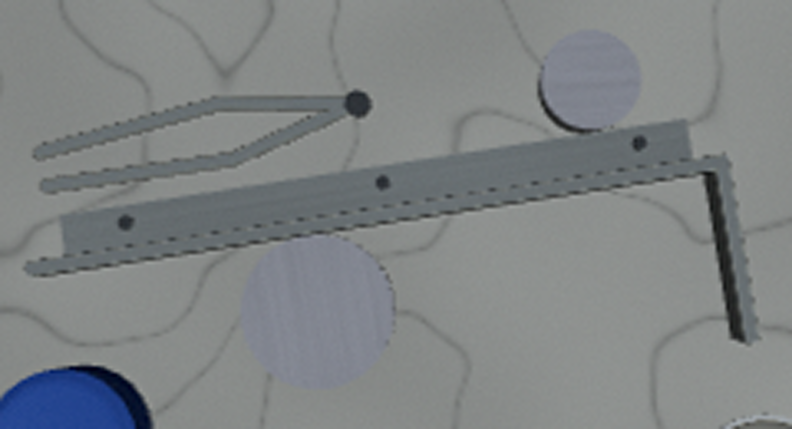

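View pics/sidez.png

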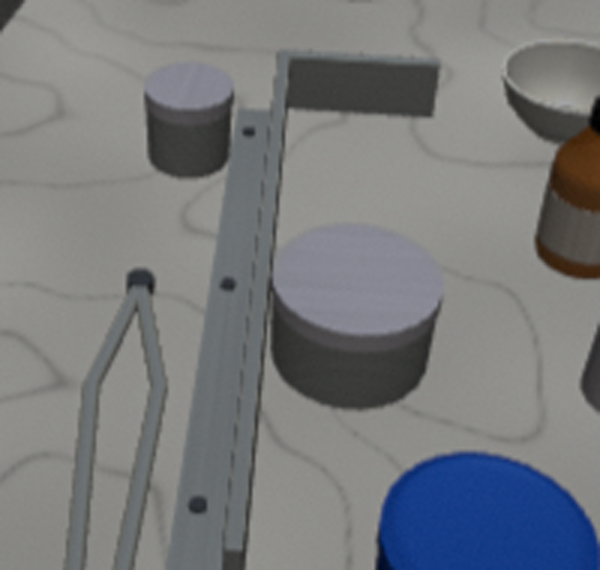

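Run:
```python
from h import *
c=optics.camera("top"); im=c["pixels"]
hsv=cv2.cvtColor(im,cv2.COLOR_RGB2HSV)
def z(u,v): return (u+.5)/3.3+125-.5,(v+.5)/3.3+150-.5
# lid mask : b-channel purple tint
a=im.astype(int); m=((a[:,:,2]-a[:,:,1])>6)&(a[:,:,2]>110)&(hsv[:,:,1]<80)
m=cv2.morphologyEx(m.astype(np.uint8),cv2.MORPH_OPEN,np.ones((3,3)))
cs,_=cv2.findContours(m,cv2.RETR_EXTERNAL,cv2.CHAIN_APPROX_NONE)
for k in cs:
    if cv2.contourArea(k)>200:
        e=cv2.fitEllipse(k); print("lid",e, ray(c,*e[0],.066), "diam mm", np.mean(e[1])/c["fx"]*(1.0036-.066)*1e3)
A=ray(c,*z(27,275),.05);B=ray(c,*z(710,172),.05);S0=ray(c,*z(718,172),.05);S1=ray(c,*z(745,342),.05)
print(A,B,S0,S1)
print("len",np.linalg.norm(A-B), np.linalg.norm(S0-S1))
d=(A-B)[:2];d/=np.linalg.norm(d); print("yaw",np.arctan2(-d[0],d[1]), "stopdir",(S1-S0)/np.linalg.norm(S1-S0))
b=hsv;mb=cv2.inRange(hsv,(105,120,40),(130,255,255));cs,_=cv2.findContours(mb,cv2.RETR_EXTERNAL,cv2.CHAIN_APPROX_NONE)
for k in cs:
    if cv2.contourArea(k)>200: e=cv2.minEnclosingCircle(k); print("blue",e,ray(c,*e[0],.066))
for n,p in {"shaker":(226,320),"bottle":(286,308),"bowl":(357,301),"bowlrimtop":(357,278)}.items(): print(n,ray(c,*p,.06))
s=optics.camera("side")
for zc in [(355,280)]: print("side lid",ray(s,(zc[0]+.5)/3+200-.5,(zc[1]+.5)/3+130-.5,.066))
print("corner side",ray(s,(287)/3+200,(115)/3+130,0),ray(s,(437)/3+200,(116)/3+130,0), ray(s,287/3+200,58/3+130,.05),ray(s,437/3+200,66/3+130,.05))
```

```text
lid ((220.687255859375, 244.10183715820312), (45.31678771972656, 45.89002990722656), 6.941007614135742) [0.4639 0.1075 0.066 ] diam mm 97.60378733485607
lid ((303.6257019042969, 173.62196350097656), (28.892683029174805, 29.264055252075195), 135.22071838378906) [ 0.6101 -0.0738  0.066 ] diam mm 62.235675610444304
[0.4919 0.2996 0.05  ] [ 0.5483 -0.152   0.05  ] [ 0.5482 -0.1572  0.05  ] [ 0.4367 -0.1704  0.05  ]
len 0.45506980021325694 0.11229169128713584
yaw 0.12435657430695218 stopdir [-0.9931 -0.1175  0.    ]
blue ((145.4338836669922, 284.2954406738281), 26.065858840942383) [0.3832 0.2686 0.066 ]
blue ((203.5, 113.0), 24.520498275756836) [0.7485 0.1396 0.066 ]
shaker [0.3038 0.0999 0.06  ]
bottle [ 0.3259 -0.0277  0.06  ]
bowl [ 0.337  -0.1782  0.06  ]
bowlrimtop [ 0.385  -0.1802  0.06  ]
side lid [0.4643 0.1153 0.066 ]
corner side [ 0.5471 -0.1463  0.    ] [ 0.4313 -0.1738  0.    ] [ 0.5503 -0.1494  0.05  ] [ 0.4369 -0.1654  0.05  ]
```

Call:
{"method": "apply_moves", "body": {"plan": [0.235, -0.25, 0, 0, 0, 0, 0.235, -0.25, 0, 0, 0, 0, 0.235, -0.25, 0, 0, 0, 0, 0.235, -0.25, 0, 0, 0, 0, 0.235, -0.25, 0, 0, 0, 0, 0.235, -0.25, 0, 0, 0, 0, 0.235, -0.25, 0, 0, 0, 0, 0.235, -0.25, 0, 0, 0, 0, 0.235, -0.25, 0, 0, 0, 0, 0.235, -0.25, 0, 0, 0, 0], "grip": 0}}

```text
clock: 1.03
eef_pos: [0.3149, -0.135, 0.2314]
tool_rot: [0.979, 0.204, 0.0, -0.0]
ft_force: [0.6, -1.0, 0.0]
grip_width: -0.0001
```

Call:
{"method": "apply_moves", "body": {"plan": [0.235, -0.25, 0, 0, 0, 0, 0.235, -0.25, 0, 0, 0, 0, 0.235, -0.25, 0, 0, 0, 0, 0.235, -0.25, 0, 0, 0, 0, 0.235, -0.25, 0, 0, 0, 0, 0.235, -0.25, 0, 0, 0, 0, 0.235, -0.25, 0, 0, 0, 0, 0.235, -0.25, 0, 0, 0, 0, 0.235, -0.25, 0, 0, 0, 0, 0.235, -0.25, 0, 0, 0, 0, 0.235, -0.25, 0, 0, 0, 0]}}

```text
clock: 1.95
eef_pos: [0.4322, 0.1837, 0.2306]
tool_rot: [0.98, 0.2, -0.001, 0.001]
ft_force: [-0.2, 0.4, -0.5]
grip_width: 0.0002
```

Call:
{"method": "apply_moves", "body": {"plan": [0, 0, 0.04, 0, 0, 0, 0, 0, 0.08, 0, 0, 0, 0, 0, 0.12, 0, 0, 0, 0, 0, 0.14, 0, 0, 0, 0, 0, 0.14, 0, 0, 0, 0, 0, 0.14, 0, 0, 0]}}

```text
clock: 2.45
eef_pos: [0.4313, 0.1824, 0.091]
tool_rot: [0.98, 0.199, -0.001, 0.0]
ft_force: [0.4, -0.1, -0.1]
grip_width: 0.0002
```

Run:
```python
from h import *
o=sensors.get_obs();print(o["eef_pos"],o["tool_rot"],o["ft_force"])
ims=[optics.camera(n)["pixels"] for n in ("side","wrist")]
cv2.imwrite("pics/b.png",cv2.resize(np.hstack(ims),(800,300))[:,:,::-1])
cv2.imwrite("pics/b_side.png",cv2.resize(ims[0][60:384,150:450],None,fx=1.8,fy=1.8)[:,:,::-1])
```

```text
[0.4313 0.1824 0.091 ] [ 0.98    0.199  -0.0014  0.0005] [ 0.3502 -0.0996 -0.0733]
```

View pics/b.png

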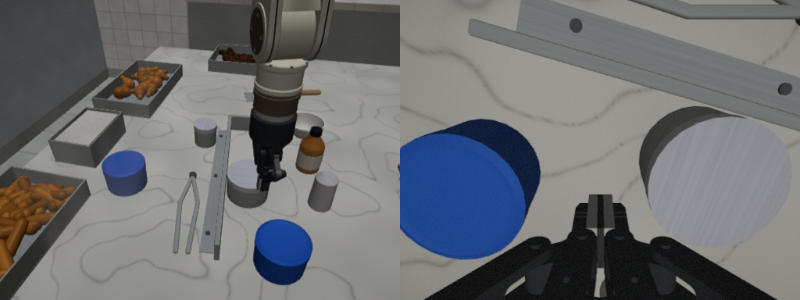

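View pics/b_side.png

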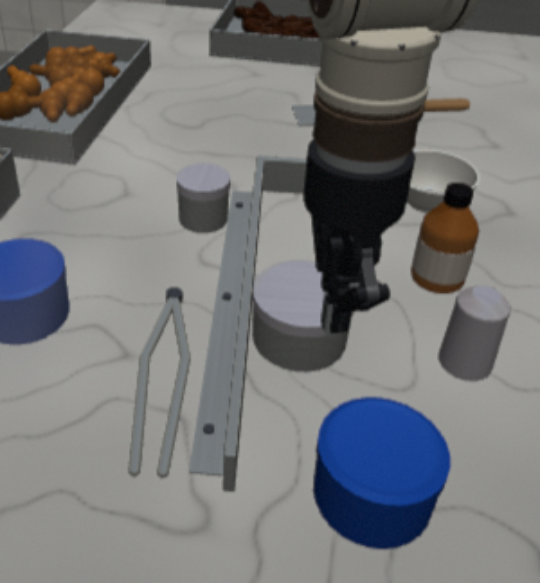

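Run:
```python
from h import *
o=sensors.get_obs();print(o["joint_pos"])
print(optics.camera("wrist")["tool_from_camera"])
```

```text
[ 0.4016  0.2932 -0.3079  0.9664 -0.0002  3.1414]
[[ 0.0005  0.9489  0.3154  0.0816]
 [ 1.     -0.0003 -0.0008  0.0005]
 [-0.0006  0.3154 -0.9489 -0.1436]
 [ 0.      0.      0.      1.    ]]
```

Call:
{"method": "apply_moves", "body": {"plan": [0, 0, 0, 0, 0, -0.12, 0, 0, 0, 0, 0, -0.24, 0, 0, 0, 0, 0, -0.36, 0, 0, 0, 0, 0, -0.48, 0, 0, 0, 0, 0, -0.6, 0, 0, 0, 0, 0, -0.72, 0, 0, 0, 0, 0, -0.785]}}

```text
clock: 3.18
eef_pos: [0.4338, 0.1852, 0.0936]
tool_rot: [0.827, 0.562, 0.002, 0.0]
ft_force: [-0.2, -0.1, -0.0]
grip_width: -0.0
```

Call:
{"method": "apply_moves", "body": {"plan": [0, 0, 0, 0, 0, -0.12, 0, 0, 0, 0, 0, -0.24, 0, 0, 0, 0, 0, -0.36, 0, 0, 0, 0, 0, -0.48, 0, 0, 0, 0, 0, -0.6, 0, 0, 0, 0, 0, -0.72, 0, 0, 0, 0, 0, -0.785, 0, 0, 0, 0, 0, -0.785]}}

```text
clock: 3.85
eef_pos: [0.4338, 0.1851, 0.0935]
tool_rot: [0.551, 0.835, 0.002, 0.001]
ft_force: [-0.1, 0.5, -0.5]
grip_width: -0.0001
```

Call:
{"method": "apply_moves", "body": {"plan": [0, 0, 0.02, 0, 0, 0, 0, 0, 0.04, 0, 0, 0, 0, 0, 0.055, 0, 0, 0, 0, 0, 0.065, 0, 0, 0, 0, 0, 0.065, 0, 0, 0, 0, 0, 0.065, 0, 0, 0]}}

```text
clock: 4.35
eef_pos: [0.4327, 0.1848, 0.0271]
tool_rot: [0.552, 0.834, 0.0, 0.0]
ft_force: [-0.3, 0.8, 0.2]
grip_width: -0.0002
```

Run:
```python
from h import *
from scipy.spatial.transform import Rotation as R
o=sensors.get_obs();print(o["clock"],o["eef_pos"],o["ft_force"],o["joint_pos"]);print(R.from_quat(o["tool_rot"]).as_matrix())
ims=[optics.camera(n)["pixels"] for n in ("side","wrist")]
ims[0]=cv2.resize(ims[0][110:302,200:456],(512,384))
cv2.imwrite("pics/c.png",cv2.resize(np.hstack(ims),(800,300))[:,:,::-1])
```

```text
4.35 [0.4327 0.1848 0.0271] [-0.2592  0.7831  0.1814] [ 0.4036  0.3812 -0.3884  0.8003 -0.      1.5728]
[[-0.3909  0.9204  0.0008]
 [ 0.9204  0.3909  0.0003]
 [-0.      0.0009 -1.    ]]
```

View pics/c.png

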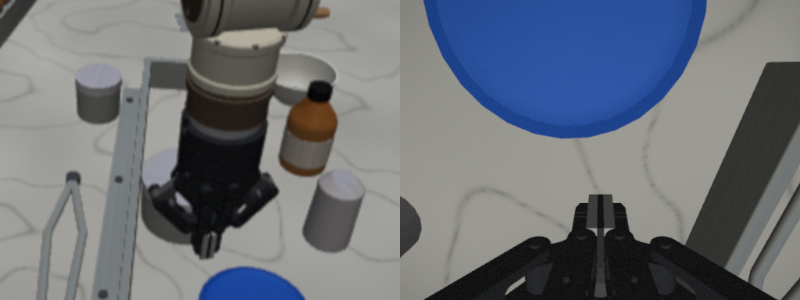

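Call:
{"method": "apply_moves", "body": {"plan": [-0.008, 0, 0, 0, 0, 0, -0.014, 0, 0, 0, 0, 0, -0.017, 0, 0, 0, 0, 0, -0.019, 0, 0, 0, 0, 0, -0.021, 0, 0, 0, 0, 0, -0.023, 0, 0, 0, 0, 0, -0.025, 0, 0, 0, 0, 0, -0.027, 0, 0, 0, 0, 0, -0.029, 0, 0, 0, 0, 0, -0.029, 0, 0, 0, 0, 0]}}

```text
clock: 5.28
eef_pos: [0.4429, 0.1584, 0.0262]
tool_rot: [0.551, 0.834, 0.0, -0.001]
ft_force: [-2.7, 4.5, 0.7]
grip_width: 0.0001
```

```bash
cat >> h.py <<'E'
def look(tag):
    o=sensors.get_obs();print(o["clock"],o["eef_pos"],o["ft_force"])
    t=optics.camera("top"); im=t["pixels"]; s=optics.camera("side")["pixels"]
    a=cv2.resize(im[140:290,125:375],(500,300),interpolation=cv2.INTER_CUBIC)
    b=cv2.resize(s[110:310,190:390],(300,300),interpolation=cv2.INTER_CUBIC)
    cv2.imwrite(f"pics/{tag}.png",np.hstack([a,b])[:,:,::-1])
E
python3 -c "
from h import *
look('d')"
```

```text
5.2833 [0.4429 0.1584 0.0262] [-2.7198  4.4815  0.6969]
```

View pics/d.png

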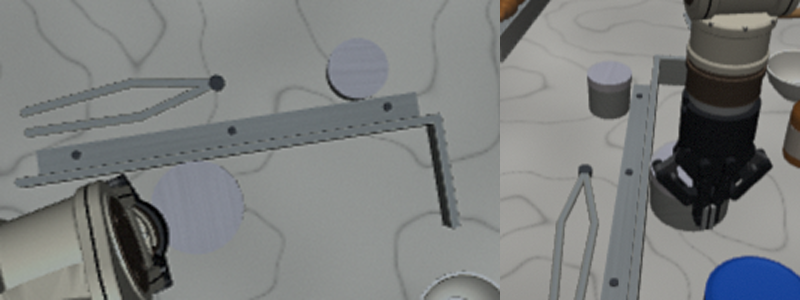

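Call:
{"method": "apply_moves", "body": {"plan": [-0.003, -0.0007, 0, 0, 0, 0, -0.007, -0.0016, 0, 0, 0, 0, -0.011, -0.0024, 0, 0, 0, 0, -0.015, -0.0033, 0, 0, 0, 0, -0.019, -0.0042, 0, 0, 0, 0, -0.023, -0.0051, 0, 0, 0, 0, -0.027, -0.006, 0, 0, 0, 0, -0.031, -0.0069, 0, 0, 0, 0, -0.035, -0.0078, 0, 0, 0, 0, -0.039, -0.0087, 0, 0, 0, 0, -0.043, -0.0096, 0, 0, 0, 0, -0.047, -0.0105, 0, 0, 0, 0]}}

```text
clock: 6.38
eef_pos: [0.4499, 0.1109, 0.0256]
tool_rot: [0.551, 0.835, -0.001, -0.002]
ft_force: [-7.4, 5.6, 2.1]
grip_width: 0.0001
```

```bash
python3 -c "
from h import *
look('e')"
```

```text
6.3833 [0.4499 0.1109 0.0256] [-7.3551  5.5654  2.1203]
```

View pics/e.png

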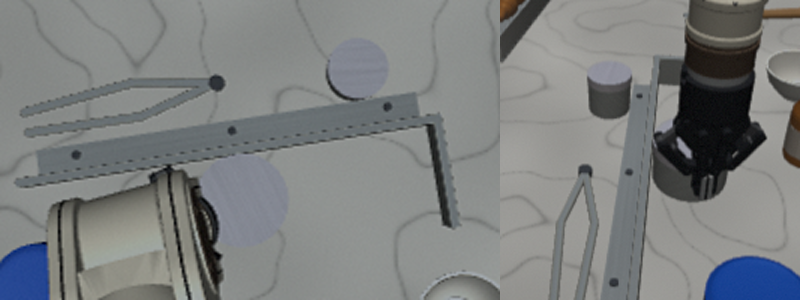

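Call:
{"method": "apply_moves", "body": {"plan": [-0.0039, -0.001, 0, 0, 0, 0, -0.0077, -0.002, 0, 0, 0, 0, -0.0116, -0.003, 0, 0, 0, 0, -0.0155, -0.0041, 0, 0, 0, 0, -0.0193, -0.0051, 0, 0, 0, 0, -0.0232, -0.0061, 0, 0, 0, 0, -0.0271, -0.0071, 0, 0, 0, 0, -0.0309, -0.0081, 0, 0, 0, 0, -0.0348, -0.0092, 0, 0, 0, 0, -0.0387, -0.0102, 0, 0, 0, 0, -0.0425, -0.0112, 0, 0, 0, 0, -0.0464, -0.0122, 0, 0, 0, 0]}}

```text
clock: 7.48
eef_pos: [0.4575, 0.0633, 0.0258]
tool_rot: [0.551, 0.834, -0.001, -0.002]
ft_force: [-3.8, 3.9, -0.3]
grip_width: -0.0
```

```bash
cat >> h.py <<'E'
def lids():
    c=optics.camera("top"); a=c["pixels"].astype(int); hsv=cv2.cvtColor(c["pixels"],cv2.COLOR_RGB2HSV)
    m=((a[:,:,2]-a[:,:,1])>6)&(a[:,:,2]>110)&(hsv[:,:,1]<80)
    m=cv2.morphologyEx(m.astype(np.uint8),cv2.MORPH_OPEN,np.ones((3,3)))
    for k in cv2.findContours(m,cv2.RETR_EXTERNAL,cv2.CHAIN_APPROX_NONE)[0]:
        if cv2.contourArea(k)>200:
            e,r=cv2.minEnclosingCircle(k); p=ray(c,*e,.066); q=p[:2]-[.548,-.154]
            print(np.array(e),r,p,"local",q@[.9925,.122],q@[-.122,.9925])
E
python3 -c "
from h import *
look('f');lids()"
```

```text
7.4833 [0.4575 0.0633 0.0258] [-3.7606  3.9111 -0.276 ]
[268.775  236.1756] 23.322965621948242 [0.4782 0.0047 0.066 ] local -0.04995020507187042 0.1660791477447017
[303.6207 173.4655] 15.077431678771973 [ 0.6105 -0.0738  0.066 ] local 0.0717768920572719 0.07199123576531587
```

View pics/f.png

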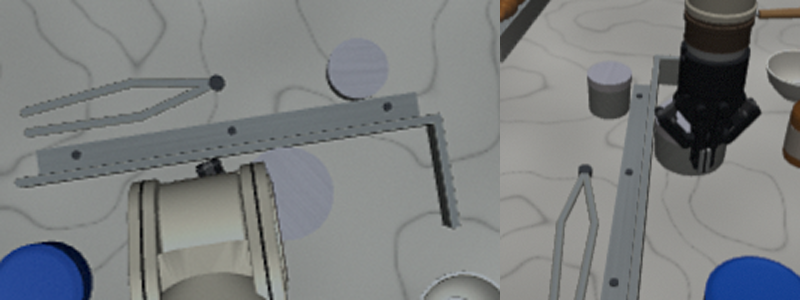

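Call:
{"method": "apply_moves", "body": {"plan": [-0.0039, -0.001, 0, 0, 0, 0, -0.0078, -0.002, 0, 0, 0, 0, -0.0116, -0.003, 0, 0, 0, 0, -0.0155, -0.0039, 0, 0, 0, 0, -0.0194, -0.0049, 0, 0, 0, 0, -0.0232, -0.0059, 0, 0, 0, 0, -0.0271, -0.0069, 0, 0, 0, 0, -0.031, -0.0079, 0, 0, 0, 0, -0.0349, -0.0089, 0, 0, 0, 0, -0.0387, -0.0098, 0, 0, 0, 0, -0.0426, -0.0108, 0, 0, 0, 0, -0.0465, -0.0118, 0, 0, 0, 0]}}

```text
clock: 8.63
eef_pos: [0.4657, 0.016, 0.026]
tool_rot: [0.551, 0.834, -0.0, -0.001]
ft_force: [-4.7, 5.7, 0.6]
grip_width: 0.0002
```

```bash
python3 -c "
from h import *
look('g');lids()"
```

```text
8.6333 [0.4657 0.016  0.026 ] [-4.7257  5.6901  0.5555]
[292.  231.5] 23.11394691467285 [ 0.4868 -0.045   0.066 ] local -0.047391065687964015 0.11568439236891952
[303.6522 173.5217] 15.030577659606934 [ 0.6103 -0.0739  0.066 ] local 0.07164675691852435 0.07194322251878918
```

View pics/g.png

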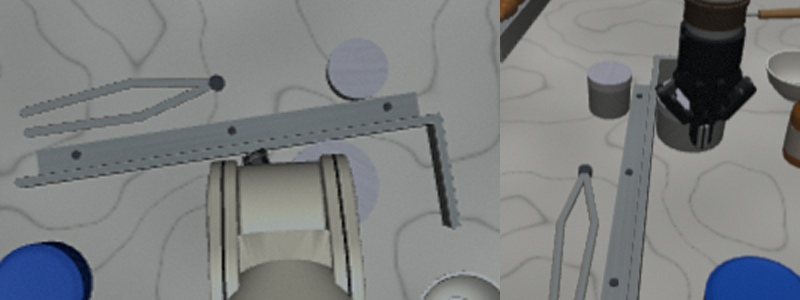

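Call:
{"method": "apply_moves", "body": {"plan": [-0.0039, -0.001, 0, 0, 0, 0, -0.0078, -0.002, 0, 0, 0, 0, -0.0116, -0.003, 0, 0, 0, 0, -0.0155, -0.004, 0, 0, 0, 0, -0.0194, -0.005, 0, 0, 0, 0, -0.0232, -0.006, 0, 0, 0, 0, -0.0271, -0.007, 0, 0, 0, 0, -0.031, -0.008, 0, 0, 0, 0, -0.0349, -0.009, 0, 0, 0, 0, -0.0387, -0.01, 0, 0, 0, 0, -0.0426, -0.011, 0, 0, 0, 0, -0.0465, -0.012, 0, 0, 0, 0]}}

```text
clock: 9.78
eef_pos: [0.4728, -0.0313, 0.026]
tool_rot: [0.551, 0.834, -0.0, -0.001]
ft_force: [-2.5, 2.9, -0.5]
grip_width: -0.0
```

Call:
{"method": "apply_moves", "body": {"plan": [-0.001, -0.0003, 0, 0, 0, 0, -0.002, -0.0005, 0, 0, 0, 0, -0.003, -0.0008, 0, 0, 0, 0, -0.004, -0.001, 0, 0, 0, 0, -0.005, -0.0013, 0, 0, 0, 0, -0.006, -0.0015, 0, 0, 0, 0, -0.007, -0.0018, 0, 0, 0, 0, -0.008, -0.002, 0, 0, 0, 0]}}

```text
clock: 10.45
eef_pos: [0.4737, -0.039, 0.0261]
tool_rot: [0.551, 0.834, -0.0, -0.002]
ft_force: [-7.1, 5.8, 2.2]
grip_width: 0.0001
```

```bash
python3 -c "
from h import *
look('i');lids()"
```

```text
10.45 [ 0.4737 -0.039   0.0261] [-7.0753  5.8312  2.2272]
[303.6477 173.5114] 15.037896156311035 [ 0.6104 -0.0738  0.066 ] local 0.07167033215121021 0.07194914889729928
```

View pics/i.png

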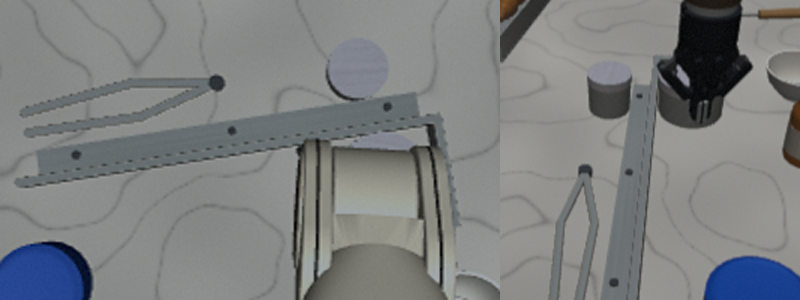

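Call:
{"method": "apply_moves", "body": {"plan": [-0.001, -0.0003, 0, 0, 0, 0, -0.002, -0.0005, 0, 0, 0, 0, -0.003, -0.0008, 0, 0, 0, 0, -0.004, -0.0011, 0, 0, 0, 0, -0.005, -0.0014, 0, 0, 0, 0, -0.006, -0.0016, 0, 0, 0, 0]}}

```text
clock: 11.1
eef_pos: [0.4742, -0.0452, 0.0259]
tool_rot: [0.551, 0.834, -0.0, -0.002]
ft_force: [-6.3, 5.2, 0.7]
grip_width: -0.0
```

Call:
{"method": "apply_moves", "body": {"plan": [-0.001, -0.0003, 0, 0, 0, 0, -0.002, -0.0006, 0, 0, 0, 0, -0.003, -0.0009, 0, 0, 0, 0]}}

```text
clock: 11.35
eef_pos: [0.4743, -0.0482, 0.0258]
tool_rot: [0.551, 0.834, -0.0, -0.002]
ft_force: [-3.4, 4.6, 0.4]
grip_width: 0.0
```

Call:
{"method": "apply_moves", "body": {"plan": [-0.001, -0.0003, 0, 0, 0, 0, -0.002, -0.0005, 0, 0, 0, 0, -0.003, -0.0008, 0, 0, 0, 0]}}

```text
clock: 11.6
eef_pos: [0.4757, -0.0517, 0.026]
tool_rot: [0.551, 0.834, -0.0, -0.001]
ft_force: [-3.9, 4.6, 0.2]
grip_width: -0.0
```

```bash
python3 -c "
from h import *
look('j')
s=optics.camera('side')['pixels'];cv2.imwrite('pics/js.png',cv2.resize(s[130:230,220:370],(750,500),interpolation=cv2.INTER_CUBIC)[:,:,::-1])"
```

```text
11.6 [ 0.4757 -0.0517  0.026 ] [-3.883   4.5888  0.2144]
```

View pics/js.png

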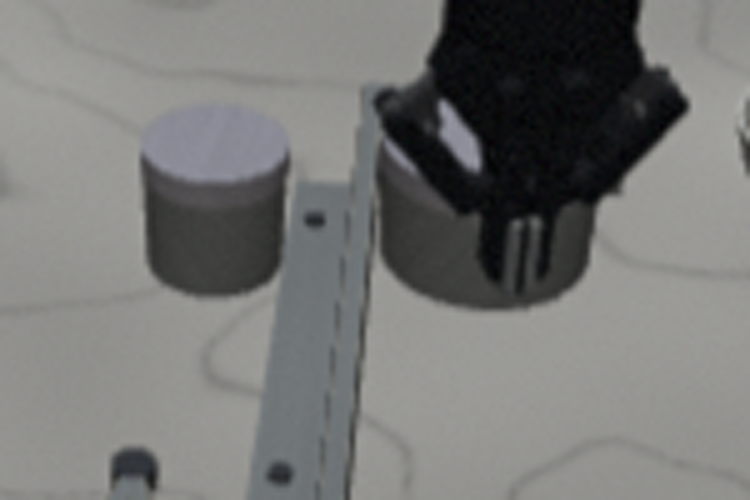

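Call:
{"method": "apply_moves", "body": {"plan": [-0.001, -0.0003, 0, 0, 0, 0, -0.002, -0.0006, 0, 0, 0, 0, -0.003, -0.0009, 0, 0, 0, 0]}}

```text
clock: 12.0
eef_pos: [0.4763, -0.0538, 0.0261]
tool_rot: [0.551, 0.835, 0.001, -0.002]
ft_force: [-4.4, 10.5, 1.8]
grip_width: -0.0002
```

Call:
{"method": "apply_moves", "body": {"plan": [-0.001, -0.0003, 0, 0, 0, 0, -0.002, -0.0006, 0, 0, 0, 0]}}

```text
clock: 12.17
eef_pos: [0.4762, -0.0539, 0.0262]
tool_rot: [0.55, 0.835, 0.003, -0.003]
ft_force: [-5.6, 16.8, 4.1]
grip_width: 0.0004
```

Call:
{"method": "apply_moves", "body": {"plan": [0.001, 0, 0, 0, 0, 0, 0.002, 0, 0, 0, 0, 0, 0.003, 0, 0, 0, 0, 0, 0.004, 0, 0, 0, 0, 0, 0.006, 0, 0, 0, 0, 0, 0.01, 0, 0, 0, 0, 0, 0.02, 0, 0, 0, 0, 0, 0.035, 0, 0, 0, 0, 0, 0.05, 0, 0, 0, 0, 0, 0.06, 0, 0, 0, 0, 0, 0.06, 0, 0, 0, 0, 0]}}

```text
clock: 13.08
eef_pos: [0.453, -0.0007, 0.0264]
tool_rot: [0.55, 0.835, -0.0, -0.0]
ft_force: [-0.8, -0.3, 0.8]
grip_width: -0.0
```

Call:
{"method": "apply_moves", "body": {"plan": [0, 0, -0.04, 0, 0, 0, 0, 0, -0.08, 0, 0, 0, 0, 0, -0.12, 0, 0, 0, 0.04, 0, -0.15, 0, 0, 0, 0.08, 0, -0.15, 0, 0, 0, 0.12, 0, -0.15, 0, 0, 0, 0.16, 0, -0.15, 0, 0, 0, 0.2, 0, -0.15, 0, 0, 0, 0.2, 0, -0.15, 0, 0, 0, 0.2, 0, -0.15, 0, 0, 0]}}

```text
clock: 13.92
eef_pos: [0.375, 0.1836, 0.1766]
tool_rot: [0.549, 0.836, 0.0, 0.001]
ft_force: [0.1, 0.0, -0.1]
grip_width: -0.0001
```

```bash
python3 -c "
from h import *
o=sensors.get_obs();print(o['clock'],o['eef_pos'],o['ft_force'])
lids()
t=optics.camera('top')['pixels'];s=optics.camera('side')['pixels']
a=cv2.resize(t[160:265,270:375],(400,400),interpolation=cv2.INTER_CUBIC);b=cv2.resize(s[120:225,240:345],(400,400),interpolation=cv2.INTER_CUBIC)
cv2.imwrite('pics/k.png',np.hstack([a,b])[:,:,::-1])"
```

```text
13.9167 [0.375  0.1836 0.1766] [ 0.1206  0.0269 -0.0939]
[323.173  227.8556] 23.359819412231445 [ 0.4929 -0.1115  0.066 ] local -0.049470967316860744 0.04888862345590327
[303.6477 173.5114] 15.037896156311035 [ 0.6104 -0.0738  0.066 ] local 0.07167033215121021 0.07194914889729928
```

View pics/k.png

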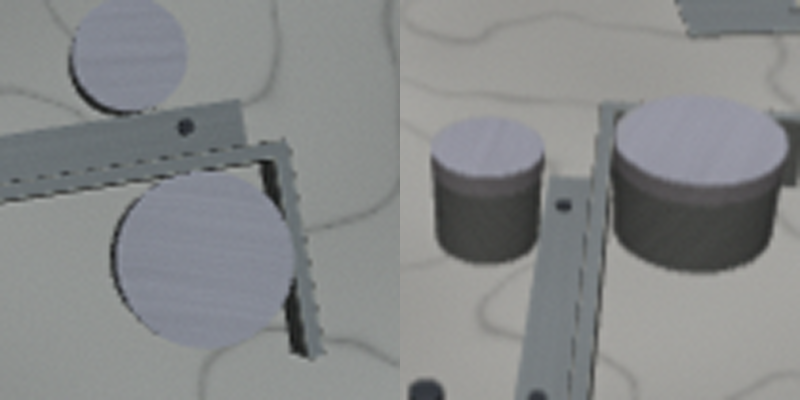

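```bash
python3 -c "
from workcell import bot
print(bot.job_done())"
```

```text
the job is handed in; nothing more can be done
None
```

The big canister now rests against both the upstand and the stop, and I handed the job in at about 14 s. I pushed it with the shut fingers, low on its side and angled about 16° toward the upstand.

- **Contact with the stop:** the pushing force rose from about 6 N to 18 N while the arm stopped advancing, so I backed off and lifted clear.
- **Final position:** the last top view puts the canister's centre 49.5 mm from the upstand face and 49 mm from the stop. Its radius is 50 mm, so this matches touching both within calibration error. It is standing upright.
- **Contact along the way:** every force reading during the push showed the canister pressed toward the upstand. One mid-way top view measured 47 mm to the face. That view was partly hidden by the arm, so I put it down to measurement error.
- **Small canister:** its measured position stayed the same within 1 mm. I did not go near the blue look-alikes, but did not re-measure them at the end.
- **Robot at hand-in:** it was clear of everything, with wrist force near zero.

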